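# Set out the weights for a balance check

### The job

Get the balance ready for its check: take the small weight off its pan, lay the flat steel disc in the middle of the pan and stand the largest weight upright in the middle of the disc. Stand the other three weights upright on the three rings of the black mat in order of size, the largest of the three on the end ring nearest the balance, the smallest on the far end ring. Leave the glass jar where it stands.

Things in the scene. Friction and masses are not known exactly. Their poses are not given: they have to be found in the camera images.
- w500_c (a point): centre (half-way up) of the largest of the four steel reference weights: an upright cylinder 38 mm in diameter and 48 mm high with a narrow neck and a 24 mm knob on top, 66 mm high in all, so the underside is 33 mm below this point; 500 g; stands upright, z up, yaw has no meaning
- w200_c (a point): centre (half-way up) of the second largest of the four steel reference weights: an upright cylinder 30 mm in diameter and 34 mm high with a narrow neck and a 19 mm knob on top, 48 mm high in all, so the underside is 24 mm below this point; 200 g; stands upright, z up, yaw has no meaning
- w100_c (a point): centre (half-way up) of the third largest of the four steel reference weights: an upright cylinder 24 mm in diameter and 27 mm high with a narrow neck and a 15 mm knob on top, 38 mm high in all, so the underside is 19 mm below this point; 100 g; stands upright, z up, yaw has no meaning
- w50_c (a point): centre (half-way up) of the smallest of the four steel reference weights: an upright cylinder 18 mm in diameter and 20 mm high with a narrow neck and a 11 mm knob on top, 29 mm high in all, so the underside is 14.5 mm below this point; 50 g; stands upright, z up, yaw has no meaning; at the start it stands on the balance's pan, the other weights on the bench
- disc_c (a point): centre of the flat plain steel adapter disc, 60 mm in diameter, 12 mm thick, about 265 g, lying flat on the bench; its faces are 6 mm above and below this point
- pan (a point): centre of the top face of the balance's round metal pan, 130 mm in diameter, level, 55 mm above the bench; fixed. The white balance's case is 225 mm (x) by 175 mm (y), 42 mm high, and reaches 137 mm to the front (its own -x, where the green display is) and 88 mm to the back of this point. x and y are the case's own axes, within 15 degrees of the world's. The balance stands on the left (y > 0) or the right (y < 0) of the bench, the mat on the other side
- mat_mid (a point): centre of the middle one of three white rings (46 mm across) printed in a row on the fixed black rubber mat, on the mat's top face, 4 mm above the bench. The mat is 85 mm (its x) by 240 mm (its y); the row of rings runs along its y, 75 mm from ring to ring; its y axis is within 17 degrees of the world's y
- mat_plus (a point): centre of the end ring at the mat's +y end (75 mm from the middle ring), on the mat's top face; axes as the mat's
- mat_minus (a point): centre of the end ring at the mat's -y end (75 mm from the middle ring), on the mat's top face; axes as the mat's
- jar_c (a point): centre of a small amber glass jar with a black cap, 42 mm in diameter, 55 mm high, standing on the bench among the weights: a fragile bystander to be left alone. (A black rubber blower bulb, 44 mm in diameter and 52 mm high, not listed, also stands among them, its place in the same two columns: these six things stand at least 80 mm apart.)
Not all that is in view belongs to the job. Leave any blue look-alike of the part that bears w200_c alone.

How it is judged:
By the outcome, as a careful person would: the job done as asked, in the order asked, and still so for the second after the job is handed in, with the robot touching nothing.
It also fails if it takes over 131 s, if anything falls off the work surface, if the arm or the gripper's body presses on something with over 40 N, if the wrist force passes 120 N, or if a joint passes its speed limit or range.

### The arm

A 7-joint arm with a two-finger parallel gripper is mounted at the origin on the work surface. World frame = base frame: x ahead of the robot, y to its left, z up, the work surface at z = 0. Lengths are in m, angles in rad, forces in N, time in s.
With the tool pointing down it reaches from about 0.425 to 0.925 m from the base axis. Payload 6.8 kg.
Tool frame: the origin (TCP) lies midway between the tips of the shut fingers; the grasp point (between the pads) lies 19 mm behind it; z points along the fingers, y is the line along which they close (so a half turn about z gives the same grasp; the last joint's range is limited). The gripper opens to 85 mm and grips with 20 to 120 N. Pads are 22 mm wide; open, the fingers measure 114 mm over their backs; the gripper's body (76 mm by 85 mm) begins 54 mm behind the grasp point. The pads swing forward as they close: fully open they stand 13 mm farther back than shut.
Start: joints at [-1.251, 0.477, 0.022, 1.555, -0.011, 1.109, -0.083], TCP at [0.28, 0.614, 0.231] pointing down, gripper open.
Joint ranges: [-2.96, 2.96], [-0.34, 2.1], [-1.41, 1.46], [0.24, 2.44], [-1.37, 4.51], [0.17, 1.92], [-2.96, 2.96]. Speed limits (rad/s): [2.39, 2.39, 3.14, 3.14, 3.14, 3.14, 3.14].

### API

Orientations are given as a rotation vector (axis times angle).
In Python, from bench import r gives the robot as it stands. The module is installed in compiled form; this text tells all that it offers.
- The arm moves only by the tool apply_moves, never from a script. Its argument "rows" is a list of rows, each a list of 6 numbers: the shift along the tool's x, y, z scaled (see below), then the turn, a rotation vector about the tool's x, y, z scaled (see below). A call has 1 to 5 rows; each row is the pose to reach, as a shift and turn from the pose commanded when the call began, along the tool's axes at that moment; what a row does not reach only later rows make up. The controller multiplies each number of a shift by 0.25 m and each number of a turn by 90 degrees. A row lasts 1/8 s, in which the tool goes at most 62.5 mm and 10.7 degrees, less where a joint would pass 70% of its speed; a pose out of reach is approached as far as the arm can. A call with a number of a shift or a turn outside -1 to 1 is refused whole. A call with a gripper value outside its range is refused whole. "claw" is the opening, from 0 (shut) to 1 (fully open), set as the call begins (left out, the last holds). The fingers move at their own pace and stop on an object; "newtons" is the grip in N (left out, the last holds). Time passes only in rows, so rows that repeat a pose let the fingers close. It gives the time, the measured TCP pose, the force, the opening and the grip force at its end, in the units of the state.
- r.get_obs(): the state, without advancing time (a new reading comes with each control period).
- r.grab_frame(name): name is "scene" or "top"; returns a dict with "pixels" (400x640x3 uint8, red, green, blue), "intrinsics" (3x3 intrinsics, pixels), "eye" and "attitude" of the camera in the world. Camera axes: x right, y up, looking along -z (the intrinsics and any distortion apply to the point x, -y, -z); pixel columns grow to the right and rows downward; lengths in m; the calibration is good to about 2 mm. A picture is of the moment at which its call begins. There is no depth.
- r.hand_in(): hands the job in; it is judged then, once.
Trained networks look in a picture, given as the dict that the camera call returned (one of the last four; its "shot" number tells which), for a name from the list of things; names that differ only in an ending like _2 or _b are one class to them, and where a whole thing is asked for, a point or a joint stands for the part that bears it (a point fixed in the world has none). Each returns a list of dicts, best first, with "conf" (0 to 1); they miss things now and then, are a little off and sometimes report something else, mostly with a low value. They report only what shows in the picture. A call takes as long as a camera call. They do not tell look-alikes from the thing itself.
- r.search_frame(picture, thing): "rect" ([left, top, width, height] in pixels, round what is visible of it).
- r.outline_of(picture, thing): "pixels" (400x640 bool, what is visible of it) and "rect" ([left, top, width, height] in pixels, round what is visible of it).
- r.landmark_of(picture, thing): "point" ([column, row] in pixels: a listed point, or the origin of a listed thing).
The state is a dict: "clock": time; "joints": joint angles; "qvel": joint speeds; "tau": joint torques, N m; "tcp_pos": TCP position; "orientation": TCP orientation; "contact_force": force on the tool from outside, world axes, zero at the start; "moment": the same for the moment, N m; "grip_width": finger opening in m; "gripper_force": force on a finger pad.
Only numpy, scipy, OpenCV 4.12 (cv2) and the standard library are available. Lean on these libraries where they do the work, as an engineer would, in place of code of your own. Each camera call takes 0.05 s, during which the arm holds its last target. There are 200 camera calls.

## Working session

There is one attempt and no reset: what is moved stays moved. The work goes in short steps, Python scripts to look and compute and a tool call to move; the robot and the scene stay as the last step left them, time stands still between calls to the robot, and variables do not carry over. Pictures are saved under pics/ and viewed, at most 17 in all, crops included, and the job is handed in when it is done.

Besides the shell and the picture viewer there is one more tool, called after "Emit:" as name(argument=value, ...), one argument or row to a line, values as JSON. apply_moves: Moves the arm, as the interface text tells. Its arguments: {"type":"object","properties":{"rows":{"type":"array","items":{"type":"array","items":{"type":"number"}}},"claw":{"type":"number"},"newtons":{"type":"number"}},"required":["rows"]}

```bash
mkdir -p pics; cat > h.py <<'E'
import numpy as np, cv2
from bench import r
from scipy.spatial.transform import Rotation as R
def shot(n,save=None):
    p=r.grab_frame(n)
    if save: cv2.imwrite('pics/'+save,cv2.cvtColor(p['pixels'],cv2.COLOR_RGB2BGR))
    return p
def att(p):
    a=np.array(p['attitude'],float)
    return a if a.shape==(3,3) else (R.from_rotvec(a).as_matrix() if a.size==3 else R.from_quat(a).as_matrix())
def ray(p,uv,z):
    K=np.array(p['intrinsics']);d=np.linalg.inv(K)@[uv[0],uv[1],1]
    d=att(p)@[d[0],-d[1],-d[2]];e=np.array(p['eye']);return e+d*(z-e[2])/d[2]
def proj(p,X):
    c=att(p).T@(np.array(X)-p['eye']);q=np.array(p['intrinsics'])@[c[0],-c[1],-c[2]];return q[:2]/q[2]
Z=dict(w500_c=.033,w200_c=.024,w100_c=.019,w50_c=.0695,disc_c=.006,pan=.055,mat_mid=.004,mat_plus=.004,mat_minus=.004,jar_c=.0275)
E
python3 - <<'E'
from h import *
np.set_printoptions(precision=4,suppress=True)
for n in ('scene','top'):
    p=shot(n,n+'0.png'); print(n,{k:v for k,v in p.items() if k!='pixels'})
    for t in Z:
        for d in r.landmark_of(p,t)[:3]: print(t,np.round(d['point'],1),round(d['conf'],2),ray(p,d['point'],Z[t]))
print(r.get_obs())
E
```

```text
scene {'intrinsics': array([[428.5058,   0.    , 326.7582],
       [  0.    , 428.5058, 195.2056],
       [  0.    ,   0.    ,   1.    ]]), 'eye': array([1.3553, 0.1137, 0.7207]), 'attitude': array([0.6391, 0.7336, 1.5498]), 'shot': 1}
w500_c [308.8 165.8] 0.58 [ 0.4269 -0.0424  0.033 ]
w200_c [371.7 245.1] 0.74 [0.6969 0.1342 0.024 ]
w200_c [317.2 213. ] 0.71 [0.6031 0.0015 0.024 ]
w200_c [343.9 200.7] 0.68 [0.5527 0.0622 0.024 ]
w100_c [333.5 233.3] 0.55 [0.6629 0.0463 0.019 ]
w50_c [427.1 185. ] 0.58 [0.5305 0.2611 0.0695]
pan [422.  198.5] 0.64 [0.5647 0.2485 0.055 ]
pan [346.  201.2] 0.61 [0.5898 0.0695 0.055 ]
pan [246.3 187.1] 0.37 [ 0.5575 -0.1799  0.055 ]
mat_mid [217.  189.7] 0.61 [ 0.5137 -0.2775  0.004 ]
mat_plus [246.4 188.4] 0.91 [ 0.5018 -0.2008  0.004 ]
mat_minus [336.7 234.9] 0.67 [0.6527 0.0528 0.004 ]
mat_minus [191.8 185.6] 0.65 [ 0.5024 -0.3506  0.004 ]
jar_c [288.1 233.3] 0.97 [ 0.6803 -0.0557  0.0275]
top {'intrinsics': array([[377.2682,   0.    , 321.1462],
       [  0.    , 377.2682, 195.0424],
       [  0.    ,   0.    ,   1.    ]]), 'eye': array([0.4721, 0.
[... 598 characters left out ...]
[0.5373 0.2874 0.004 ]
mat_plus [416.2 238.9] 0.84 [ 0.5122 -0.2032  0.004 ]
mat_minus [479.4 239.6] 0.85 [ 0.5087 -0.3511  0.004 ]
jar_c [353.5 171.7] 0.67 [ 0.6713 -0.0582  0.0275]
{'clock': 1.1, 'joints': array([-1.2511,  0.477 ,  0.0224,  1.5554, -0.0115,  1.1093, -0.0831]), 'qvel': array([ 0.0012, -0.0009,  0.0013,  0.0009, -0.0014,  0.0019,  0.0002]), 'tau': array([  0.0009, -59.6329,   1.6067, -28.1553,   0.0125,   0.0018,
        -0.    ]), 'tcp_pos': array([0.28  , 0.6142, 0.2313]), 'orientation': array([0.6669, 3.07  , 0.0001]), 'contact_force': array([ 0.1308, -0.6438, -0.7377]), 'moment': array([ 0.0204, -0.0079, -0.0171]), 'gripper_force': 0.0, 'grip_width': 0.08559319740995076}
```

View pictures.

View pics/scene0.png

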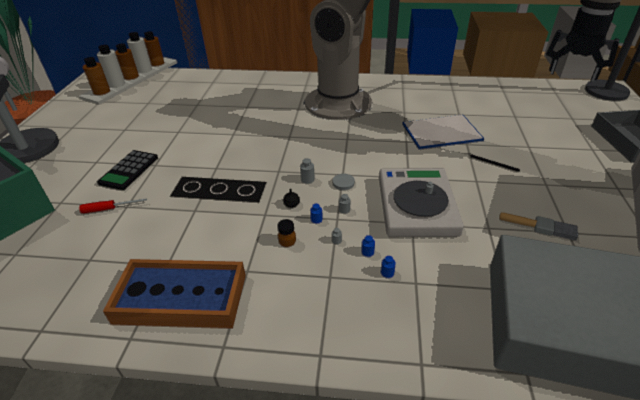

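View pics/top0.png

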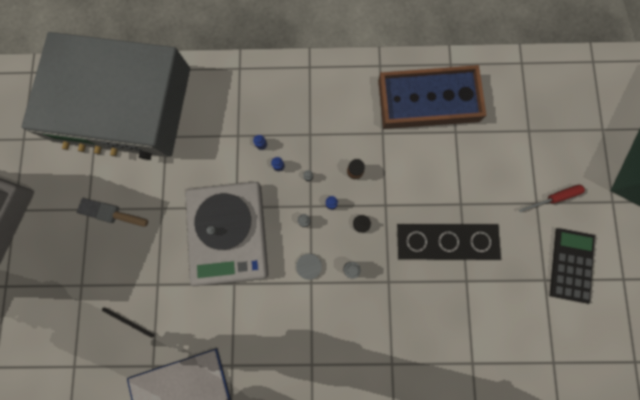

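The scene view shows the steel weights: w500 (308,170), w200 (344,203) and w100 (337,236), with w50 on the pan (429,188). The disc is at (343,181), the jar at (287,233) and the bulb at (291,199). The w200 candidates are steel (344,203) and the blue ones (316,213), (368,246) and (388,266). The steel one fits. Next I'll confirm it in a crop and refine by fitting silhouettes.

```bash
cat >> h.py <<'E'
from scipy.optimize import least_squares
W=dict(w500_c=(19,48,12,66),w200_c=(15,34,9.5,48),w100_c=(12,27,7.5,38),w50_c=(9,20,5.5,29),disc_c=(30,12,30,12),jar_c=(21,55,20,55))
def pts(t,x,y,zb):
    a=np.linspace(0,2*np.pi,32);R1,h,k,H=W[t];o=[]
    for rr,z in ((R1,0),(R1,h),(k,H-3),(k*.8,H)): o.append(np.c_[x+rr/1e3*np.cos(a),y+rr/1e3*np.sin(a),0*a+zb+z/1e3])
    return np.vstack(o)
def rects(p,t,g,zb):   # best outline near guess g
    c=proj(p,[g[0],g[1],zb+W[t][3]/2e3]);best=None
    for d in r.outline_of(p,t):
        l=d['rect'];m=np.array([l[0]+l[2]/2,l[1]+l[3]/2])
        e=np.hypot(*(m-c))
        if e<14 and (best is None or e<best[0]): best=(e,m,l)
    return best
def fit(ps,t,g,zb):
    ob=[(p,b) for p in ps for b in [rects(p,t,g,zb)] if b]
    def f(v):
        o=[]
        for p,b in ob:
            q=np.array([proj(p,X) for X in pts(t,v[0],v[1],zb)]);o+=list((q.max(0)+q.min(0))/2+0.0-b[1])
        return o
    s=least_squares(f,g[:2]);return s.x,np.round(s.fun,1),len(ob)
E
python3 - <<'E'
from h import *
np.set_printoptions(precision=4,suppress=True)
ps=[shot('scene'),shot('top')]
G=dict(w500_c=(.436,-.048),w200_c=(.553,.062),w100_c=(.663,.048),w50_c=(.533,.2615),disc_c=(.459,.052),jar_c=(.676,-.057))
for t,g in G.items(): print(t,*fit(ps,t,g,.055 if t=='w50_c' else 0))
# pan ellipse + rings by thresholds
im=ps[1]['pixels']
for p in ps:
    for t in('pan','mat_plus','mat_mid','mat_minus'):
        for d in r.landmark_of(p,t)[:1]: print(t,ray(p,d['point'],Z[t]),round(d['conf'],2))
# rings by contour
for p in ps:
    g=cv2.cvtColor(p['pixels'],cv2.COLOR_RGB2GRAY);G4=cv2.resize(g,None,fx=4,fy=4,interpolation=cv2.INTER_CUBIC)
    for t,m in (('p',(.507,-.202)),('m',(.507,-.276)),('n',(.506,-.351))):
        u=proj(p,[*m,.004]);x,y=(u*4).astype(int);s=60;c=G4[y-s:y+s,x-s:x+s]
        b=(c>c.min()+.45*(np.percentile(c[20:100,20:100],97)-c.min())).astype('uint8')
        best=None
        for k in cv2.findContours(b,cv2.RETR_LIST,cv2.CHAIN_APPROX_NONE)[0]:
            if len(k)>60 and k[:,0].min()>1 and k[:,0].max()<118:
                e=cv2.fitEllipse(k);print(t,ray(p,((e[0][0]+x-s+.5)/4-.5,(e[0][1]+y-s+.5)/4-.5),.004)[:2],np.round(e[1],0))
    u=proj(p,[.559,.245,.055]);m=np.zeros_like(g)
    _,_,_,_=cv2.floodFill(g.copy(),mm:=np.zeros((402,642),'uint8'),tuple(int(v) for v in proj(p,[.575,.22,.055])),0,6,6,4|cv2.FLOODFILL_MASK_ONLY|(255<<8))
    k=max(cv2.findContours(mm[1:-1,1:-1],cv2.RETR_EXTERNAL,cv2.CHAIN_APPROX_NONE)[0],key=cv2.contourArea)
    e=cv2.fitEllipse(cv2.convexHull(k));print('pan',ray(p,e[0],.055)[:2],np.round(e[1],1))
im=cv2.cvtColor(ps[0]['pixels'],cv2.COLOR_RGB2BGR)[150:290,270:470]
cv2.imwrite('pics/crop1.png',cv2.resize(im,None,fx=4,fy=4,interpolation=cv2.INTER_CUBIC))
E
```

```text
w500_c [ 0.4396 -0.0523] [-1.  -2.7 -0.9 -1.2] 2
w200_c [0.5578 0.0591] [ 0. -0.] 1
w100_c [0.6668 0.0505] [-0.8 -0.5 -0.9 -0.3] 2
w50_c [0.534  0.2634] [ 0.3 -0.4  0.3 -0.2] 2
disc_c [0.453  0.0506] [-0.8 -0.2 -0.7 -0.1] 2
jar_c [ 0.6736 -0.0635] [-2.5 -2.2 -2.7 -1.1] 2
pan [0.5586 0.2431 0.055 ] 0.84
mat_mid [ 0.5081 -0.2759  0.004 ] 0.78
mat_minus [ 0.5097 -0.3403  0.004 ] 0.57
pan [0.5558 0.2358 0.055 ] 0.94
mat_plus [ 0.5101 -0.2038  0.004 ] 0.85
mat_mid [ 0.5053 -0.2727  0.004 ] 0.64
mat_minus [ 0.5071 -0.3519  0.004 ] 0.57
p [ 0.5073 -0.2011] [35. 58.]
p [ 0.5079 -0.2009] [46. 76.]
m [ 0.5057 -0.2758] [34. 58.]
m [ 0.5066 -0.2758] [46. 75.]
n [ 0.5057 -0.3506] [41. 71.]
pan [0.5644 0.245 ] [34.8 53.8]
p [ 0.5071 -0.2033] [61. 63.]
p [ 0.5073 -0.2033] [84. 87.]
m [ 0.5059 -0.2784] [60. 64.]
m [ 0.5057 -0.2783] [84. 88.]
n [ 0.5046 -0.3533] [60. 64.]
n [ 0.5044 -0.3532] [83. 89.]Traceback (most recent call last):
  File "<stdin>", line 24, in <module>
cv2.error: OpenCV(4.12.0) /io/opencv/modules/imgproc/src/shapedescr.cpp:361: error: (-201:Incorrect size of input array) There should be at least 5 points to fit the ellipse in function 'fitEllipseNoDirect'
```

```bash
python3 - <<'E'
from h import *
for n in('scene','top'):
    p=shot(n); g=cv2.cvtColor(p['pixels'],cv2.COLOR_RGB2GRAY)
    G4=cv2.resize(g,None,fx=4,fy=4,interpolation=cv2.INTER_CUBIC)
    q=np.array([proj(p,[.56+.085*np.cos(a),.244+.085*np.sin(a),.055]) for a in np.linspace(0,6.28,60)])*4
    M=np.zeros_like(G4);cv2.fillPoly(M,[q.astype(np.int32)],255)
    v=G4[M>0];t=cv2.threshold(v,0,255,cv2.THRESH_OTSU)[0];b=((G4<t)&(M>0)).astype('uint8')
    k=max(cv2.findContours(b,cv2.RETR_EXTERNAL,cv2.CHAIN_APPROX_NONE)[0],key=cv2.contourArea)
    e=cv2.fitEllipse(cv2.convexHull(k));pr=np.array([proj(p,[.56+.065*np.cos(a),.244+.065*np.sin(a),.055]) for a in np.linspace(0,6.28,60)])*4
    print(n,t,ray(p,((e[0][0]+.5)/4-.5,(e[0][1]+.5)/4-.5),.055)[:2],e[1],cv2.fitEllipse(pr.astype(np.float32))[1])
    if n=='scene':
        im=cv2.cvtColor(p['pixels'],cv2.COLOR_RGB2BGR)[150:290,270:470]
        cv2.imwrite('pics/crop1.png',cv2.resize(im,None,fx=4,fy=4,interpolation=cv2.INTER_CUBIC))
    for d in r.outline_of(p,'w200_c'):
        l=d['rect'];print(l,round(d['conf'],2),ray(p,(l[0]+l[2]/2-.5,l[1]+l[3]/2-.5),.024)[:2])
E
```

```text
scene 85.0 [0.56698673 0.24367546] (150.63356018066406, 223.81649780273438) (139.31008911132812, 223.44505310058594)
[340.1, 193.7, 7.5, 19.8] 0.79 [0.56178316 0.06148203]
[362.9, 235.7, 7.0, 21.5] 0.78 [0.70062367 0.12157957]
[311.3, 205.4, 13.0, 20.1] 0.71 [0.60995724 0.00260094]
[380.4, 254.6, 14.9, 24.9] 0.5 [0.7555164  0.16833911]
top 88.0 [0.55535539 0.24080427] (225.48419189453125, 235.33323669433594) (224.34698486328125, 234.56930541992188)
[254.4, 134.1, 12.5, 17.8] 0.71 [0.74787637 0.1651517 ]
[270.5, 156.6, 14.6, 12.8] 0.69 [0.69747076 0.12326039]
[326.6, 195.5, 12.3, 14.5] 0.68 [ 0.59940669 -0.00667144]
```

View pics/crop1.png

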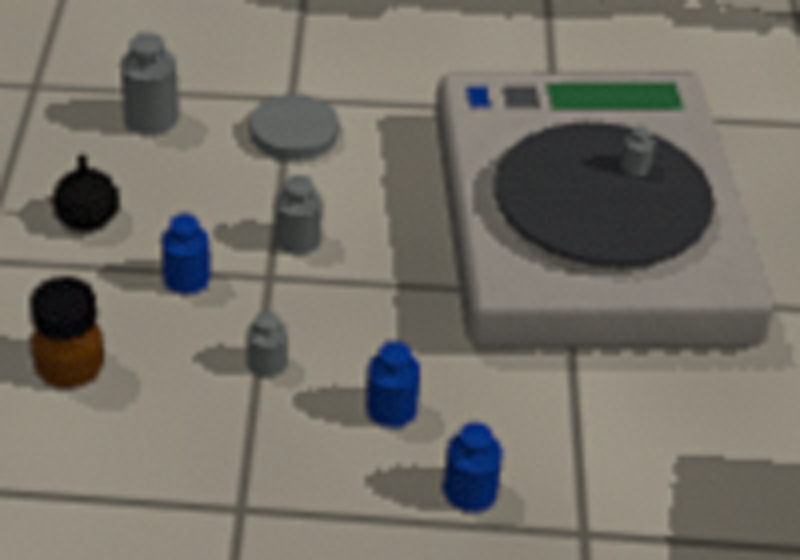

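Emit:
apply_moves(
  rows=[
    [0, 0, 0, 0, 0, 0.728],
    [0, 0, 0, 0, 0, 0.728],
    [0, 0, 0, 0, 0, 0.728],
    [0, 0, 0, 0, 0, 0.728],
    [0, 0, 0, 0, 0, 0.728],
  ],
  claw=0.6,
  newtons=40,
)

```text
clock: 3.02
tcp_pos: [0.28, 0.6142, 0.2313]
orientation: [-1.989, -2.431, -0.0]
contact_force: [-0.1, -0.3, -0.4]
grip_width: 0.0511
gripper_force: 0.0
```

The crop confirms the steel w200 at crop (298,215), next to three blue look-alikes at (186,255), (393,385) and (473,468). The pan weight w50 is at (638,150). I'll go to w50 now.

Emit:
apply_moves(
  rows=[
    [0, 0, 0, 0, 0, 0.133],
    [0, 0, 0, 0, 0, 0.133],
    [0, 0, 0, 0, 0, 0.133],
  ],
)

```text
clock: 3.4
tcp_pos: [0.2799, 0.6142, 0.2313]
orientation: [2.222, 2.221, -0.0]
contact_force: [0.4, -0.1, -0.7]
grip_width: 0.051
gripper_force: 0.0
```

Emit:
apply_moves(
  rows=[
    [-0.7, 0.508, 0, 0, 0, 0],
    [-0.7, 0.508, 0, 0, 0, 0],
    [-0.7, 0.508, 0, 0, 0, 0],
    [-0.7, 0.508, 0, 0, 0, 0],
    [-0.7, 0.508, 0, 0, 0, 0],
  ],
)

```text
clock: 4.03
tcp_pos: [0.4087, 0.436, 0.2318]
orientation: [2.228, 2.214, 0.001]
contact_force: [-0.7, 0.6, 0.2]
grip_width: 0.0512
gripper_force: 0.0
```

Emit:
apply_moves(
  rows=[
    [-0.7, 0.508, 0.2, 0, 0, 0],
    [-0.7, 0.508, 0.2, 0, 0, 0],
    [-0.7, 0.508, 0.2, 0, 0, 0],
    [-0.7, 0.508, 0.2, 0, 0, 0],
    [-0.7, 0.508, 0.2, 0, 0, 0],
  ],
)

```text
clock: 4.65
tcp_pos: [0.5339, 0.2614, 0.1807]
orientation: [2.227, 2.215, -0.002]
contact_force: [-0.7, 0.6, 0.1]
grip_width: 0.0515
gripper_force: 0.0
```

Emit:
apply_moves(
  rows=[
    [0, 0, 0.2, 0, 0, 0],
    [0, 0, 0.35, 0, 0, 0],
    [0, 0, 0.45, 0, 0, 0],
    [0, 0, 0.488, 0, 0, 0],
    [0, 0, 0.488, 0, 0, 0],
  ],
)

```text
clock: 5.28
tcp_pos: [0.5323, 0.2648, 0.0593]
orientation: [-2.222, -2.22, 0.0]
contact_force: [0.8, -0.4, -0.7]
grip_width: 0.0509
gripper_force: 0.0
```

Emit:
apply_moves(
  rows=[
    [0, 0, 0, 0, 0, 0],
    [0, 0, 0, 0, 0, 0],
    [0, 0, 0, 0, 0, 0],
    [0, 0, 0, 0, 0, 0],
    [0, 0, 0, 0, 0, 0],
  ],
  claw=0,
  newtons=30,
)

```text
clock: 5.9
tcp_pos: [0.5335, 0.2639, 0.0605]
orientation: [-2.225, -2.218, -0.003]
contact_force: [-1.6, -0.3, 7.6]
grip_width: 0.0162
gripper_force: 29.4
```

Emit:
apply_moves(
  rows=[
    [0, 0, -0.05, 0, 0, 0],
    [0, 0, -0.2, 0, 0, 0],
    [0, 0, -0.4, 0, 0, 0],
    [0, 0, -0.4, 0, 0, 0],
    [0, 0, -0.4, 0, 0, 0],
  ],
)

```text
clock: 6.52
tcp_pos: [0.5325, 0.2632, 0.1595]
orientation: [-2.225, -2.217, -0.0]
contact_force: [-0.2, 0.0, -1.5]
grip_width: 0.0161
gripper_force: 29.5
```

```bash
python3 - <<'E'
from h import *
p=shot('scene');u=proj(p,[.533,.263,.165]).astype(int);print(u)
im=cv2.cvtColor(p['pixels'],cv2.COLOR_RGB2BGR)[u[1]-40:u[1]+60,u[0]-60:u[0]+60]
cv2.imwrite('pics/c2.png',cv2.resize(im,None,fx=5,fy=5,interpolation=cv2.INTER_CUBIC))
E
```

```text
[433 152]
```

View pics/c2.png

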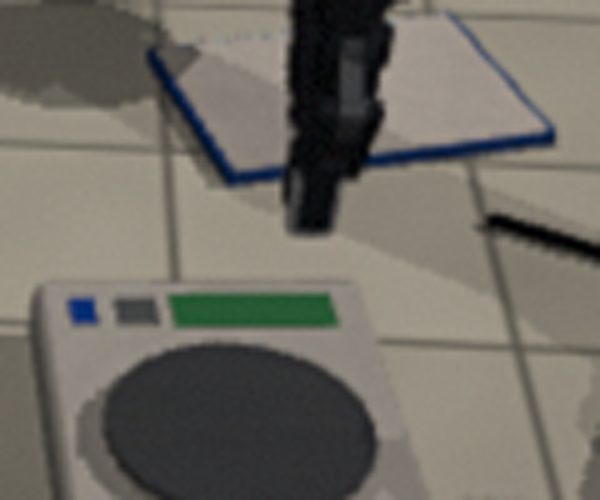

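The pan is now empty and w50 is held at (310,215) in the crop. I'll take it to the far ring.

Emit:
apply_moves(
  rows=[
    [-0.821, 0, 0, 0, 0, 0],
    [-0.821, 0, 0, 0, 0, 0],
    [-0.821, 0, 0, 0, 0, 0],
    [-0.821, 0, 0, 0, 0, 0],
    [-0.821, 0, 0, 0, 0, 0],
  ],
)

```text
clock: 7.2
tcp_pos: [0.5315, 0.057, 0.1585]
orientation: [-2.228, -2.214, 0.002]
contact_force: [1.3, -0.1, -1.2]
grip_width: 0.0162
gripper_force: 29.5
```

Emit:
apply_moves(
  rows=[
    [-0.821, 0, 0, 0, 0, 0],
    [-0.821, 0, 0, 0, 0, 0],
    [-0.821, 0, 0, 0, 0, 0],
    [-0.821, 0, 0, 0, 0, 0],
    [-0.821, 0, 0, 0, 0, 0],
  ],
)

```text
clock: 7.82
tcp_pos: [0.5319, -0.1462, 0.1588]
orientation: [-2.224, -2.217, 0.0]
contact_force: [-0.1, 0.7, -0.8]
grip_width: 0.0164
gripper_force: 29.5
```

Emit:
apply_moves(
  rows=[
    [-0.821, -0.116, 0, 0, 0, 0],
    [-0.821, -0.116, 0, 0, 0, 0],
    [-0.821, -0.116, 0, 0, 0, 0],
    [-0.821, -0.116, 0.2, 0, 0, 0],
    [-0.821, -0.116, 0.4, 0, 0, 0],
  ],
)

```text
clock: 8.45
tcp_pos: [0.5037, -0.3512, 0.0581]
orientation: [2.223, 2.218, 0.002]
contact_force: [0.1, -0.1, -0.2]
grip_width: 0.0163
gripper_force: 29.5
```

Emit:
apply_moves(
  rows=[
    [0, 0, 0.1, 0, 0, 0],
    [0, 0, 0.17, 0, 0, 0],
    [0, 0, 0.19, 0, 0, 0],
    [0, 0, 0.198, 0, 0, 0],
    [0, 0, 0.198, 0, 0, 0],
  ],
)

```text
clock: 9.07
tcp_pos: [0.5024, -0.3525, 0.0107]
orientation: [2.224, 2.217, 0.001]
contact_force: [-0.5, -0.1, -0.6]
grip_width: 0.0165
gripper_force: 29.5
```

Emit:
apply_moves(
  rows=[
    [0, 0, 0.003, 0, 0, 0],
    [0, 0, 0.006, 0, 0, 0],
    [0, 0, 0.006, 0, 0, 0],
  ],
)

```text
clock: 9.45
tcp_pos: [0.5022, -0.3527, 0.0095]
orientation: [2.225, 2.217, 0.001]
contact_force: [-1.8, 1.1, 8.1]
grip_width: 0.0167
gripper_force: 30.2
```

Emit:
apply_moves(
  rows=[
    [0, 0, 0, 0, 0, 0],
    [0, 0, 0, 0, 0, 0],
    [0, 0, 0, 0, 0, 0],
    [0, 0, 0, 0, 0, 0],
  ],
  claw=0.45,
)

```text
clock: 9.95
tcp_pos: [0.5016, -0.3523, 0.0082]
orientation: [-2.225, -2.217, 0.0]
contact_force: [-0.3, 0.4, -0.4]
grip_width: 0.0383
gripper_force: 0.0
```

Emit:
apply_moves(
  rows=[
    [0, 0, -0.05, 0, 0, 0],
    [0, 0, -0.15, 0, 0, 0],
    [0, 0, -0.4, 0, 0, 0],
    [0, 0, -0.6, 0, 0, 0],
    [0, 0, -0.6, 0, 0, 0],
  ],
)

```text
clock: 10.58
tcp_pos: [0.504, -0.3544, 0.1636]
orientation: [2.22, 2.211, 0.004]
contact_force: [-0.2, -0.2, -0.7]
grip_width: 0.0381
gripper_force: 0.0
```

Emit:
apply_moves(
  rows=[
    [0.805, -0.1, 0, 0, 0, 0],
    [0.805, -0.1, 0, 0, 0, 0],
    [0.805, -0.1, 0, 0, 0, 0],
    [0.805, -0.1, 0, 0, 0, 0],
    [0.805, -0.1, 0, 0, 0, 0],
  ],
  claw=1,
)

```text
clock: 11.2
tcp_pos: [0.4773, -0.1503, 0.1582]
orientation: [-2.223, -2.22, -0.0]
contact_force: [-0.4, -1.3, 0.7]
grip_width: 0.0856
gripper_force: 0.0
```

```bash
python3 - <<'E'
from h import *
np.set_printoptions(precision=4,suppress=True)
ps=[shot('scene','s3.png'),shot('top')]
print(fit(ps,'w50_c',(.505,-.352),.004),[r.landmark_of(p,'w50_c')[:2] for p in ps])
print([ray(p,d['point'],.006) for p in ps for d in r.landmark_of(p,'disc_c')[:2]],fit(ps,'disc_c',(.455,.051),0))
p=ps[0];u=proj(p,[.505,-.3,.02]).astype(int)
im=cv2.cvtColor(p['pixels'],cv2.COLOR_RGB2BGR)[u[1]-40:u[1]+40,u[0]-60:u[0]+60]
cv2.imwrite('pics/c3.png',cv2.resize(im,None,fx=5,fy=5,interpolation=cv2.INTER_CUBIC))
E
```

```text
(array([ 0.505, -0.352]), array([], dtype=float64), 0) [[{'point': [189.3, 181.2], 'conf': 0.58}, {'point': [193.6, 185.7], 'conf': 0.41}], [{'point': [308.5, 174.1], 'conf': 0.49}]]
[array([0.4549, 0.0531, 0.006 ]), array([ 0.4927, -0.2047,  0.006 ]), array([0.4557, 0.0531, 0.006 ])] (array([0.4525, 0.0528]), array([-1.2, -1.1, -1.1, -0.5]), 2)
```

View pics/c3.png

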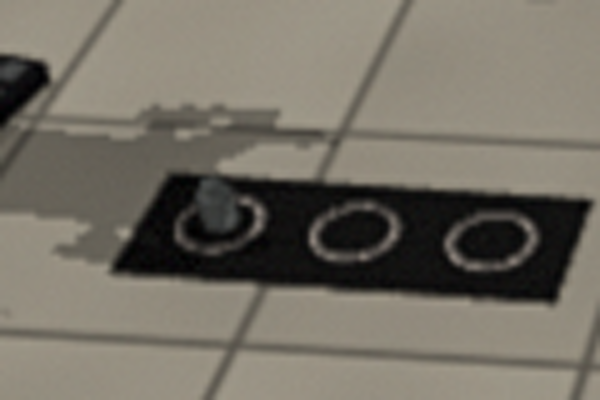

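w50 stands upright inside the far ring, with its base at about (220,228) in the crop against a ring centre of about (221,222). The disc is next.

Emit:
apply_moves(
  rows=[
    [0.814, -0.1, 0, 0, 0, 0],
    [0.814, -0.1, 0, 0, 0, 0],
    [0.814, -0.1, 0, 0, 0, 0],
    [0.814, -0.1, 0, 0, 0, 0],
    [0.814, -0.1, 0, 0, 0, 0],
  ],
)

```text
clock: 12.32
tcp_pos: [0.4531, 0.054, 0.1583]
orientation: [-2.221, -2.221, -0.0]
contact_force: [0.5, -0.1, -1.1]
grip_width: 0.0853
gripper_force: 0.0
```

Emit:
apply_moves(
  rows=[
    [0, 0, 0.2, 0, 0, 0],
    [0, 0, 0.4, 0, 0, 0],
    [0, 0, 0.55, 0, 0, 0],
    [0, 0, 0.63, 0, 0, 0],
    [0, 0, 0.636, 0, 0, 0],
  ],
)

```text
clock: 12.95
tcp_pos: [0.4525, 0.0504, -0.0018]
orientation: [-2.228, -2.214, 0.005]
contact_force: [-1.1, -0.0, 0.2]
grip_width: 0.0854
gripper_force: 0.0
```

Emit:
apply_moves(
  rows=[
    [0, 0, 0, 0, 0, 0],
    [0, 0, 0, 0, 0, 0],
    [0, 0, 0, 0, 0, 0],
  ],
  claw=0.5,
  newtons=40,
)

```text
clock: 13.32
tcp_pos: [0.4536, 0.0521, 0.0006]
orientation: [2.226, 2.216, 0.002]
contact_force: [-1.8, -1.7, 7.2]
grip_width: 0.0571
gripper_force: 41.0
```

Emit:
apply_moves(
  rows=[
    [0, 0, -0.02, 0, 0, 0],
    [0, 0, -0.1, 0, 0, 0],
    [0, 0, -0.3, 0, 0, 0],
    [0, 0, -0.6, 0, 0, 0],
    [0, 0, -0.6, 0, 0, 0],
  ],
  claw=0,
  newtons=60,
)

```text
clock: 13.95
tcp_pos: [0.4553, 0.0531, 0.1532]
orientation: [2.223, 2.216, 0.011]
contact_force: [-0.3, 0.3, -3.3]
grip_width: 0.0557
gripper_force: 65.5
```

```bash
python3 - <<'E'
from h import *
p=shot('scene');o=r.get_obs();print(o['tcp_pos'],o['grip_width'],o['gripper_force']);u=proj(p,o['tcp_pos']).astype(int);print(u)
im=cv2.cvtColor(p['pixels'],cv2.COLOR_RGB2BGR)[u[1]-40:u[1]+40,u[0]-60:u[0]+60]
cv2.imwrite('pics/c4.png',cv2.resize(im,None,fx=5,fy=5,interpolation=cv2.INTER_CUBIC))
E
```

```text
[0.45485951 0.05319752 0.1526728 ] 0.05564357325918408 65.54670095443726
[343 135]
```

View pics/c4.png

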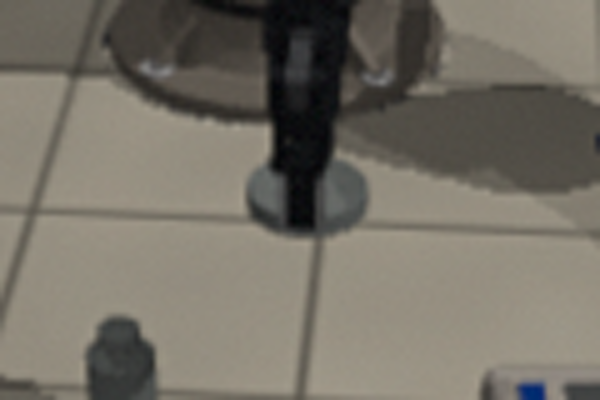

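The disc hangs flat in the fingers, centred at (307,200) in the crop. I'll put it on the pan.

Emit:
apply_moves(
  rows=[
    [0.752, 0.408, 0, 0, 0, 0],
    [0.752, 0.408, 0, 0, 0, 0],
    [0.752, 0.408, 0, 0, 0, 0],
    [0.752, 0.408, 0, 0, 0, 0],
    [0.752, 0.408, 0, 0, 0, 0],
  ],
)

```text
clock: 14.62
tcp_pos: [0.5549, 0.2427, 0.1468]
orientation: [-2.22, -2.221, 0.004]
contact_force: [0.1, -0.3, -3.2]
grip_width: 0.0558
gripper_force: 65.4
```

Emit:
apply_moves(
  rows=[
    [0, 0, 0.15, 0, 0, 0],
    [0, 0, 0.28, 0, 0, 0],
    [0, 0, 0.34, 0, 0, 0],
    [0, 0, 0.366, 0, 0, 0],
    [0, 0, 0.366, 0, 0, 0],
  ],
)

```text
clock: 15.25
tcp_pos: [0.556, 0.24, 0.0581]
orientation: [2.226, 2.217, 0.0]
contact_force: [0.5, 0.2, -3.5]
grip_width: 0.0556
gripper_force: 65.4
```

```bash
python3 - <<'E'
from h import *
np.set_printoptions(precision=4,suppress=True)
ps=[shot('scene'),shot('top')];o=r.get_obs();print(o['tcp_pos'],o['contact_force'])
for k,p in zip('st',ps):
    print([(ray(p,d['point'],.0635)[:2],d['conf']) for d in r.landmark_of(p,'disc_c')[:2]],[(ray(p,d['point'],.055)[:2],d['conf']) for d in r.landmark_of(p,'pan')[:2]])
print(fit(ps,'disc_c',(.557,.242),.0575))
p=ps[1]
im=cv2.cvtColor(ps[0]['pixels'],cv2.COLOR_RGB2BGR)[150:250,370:480]
im2=cv2.cvtColor(p['pixels'],cv2.COLOR_RGB2BGR)[170:270,170:280]
cv2.imwrite('pics/c5.png',cv2.resize(np.hstack([im,im2]),None,fx=3.6,fy=3.6,interpolation=cv2.INTER_CUBIC))
E
```

```text
[0.5565 0.2404 0.0589] [ 0.6615  0.7525 -2.919 ]
[(array([0.5729, 0.2398]), 0.52)] [(array([0.5582, 0.2428]), 0.7)]
[(array([0.5569, 0.2417]), 0.54)] [(array([0.5594, 0.2445]), 0.6)]
(array([0.5558, 0.2332]), array([-3.2, -1.3, -3.1, -1. ]), 2)
```

View pics/c5.png

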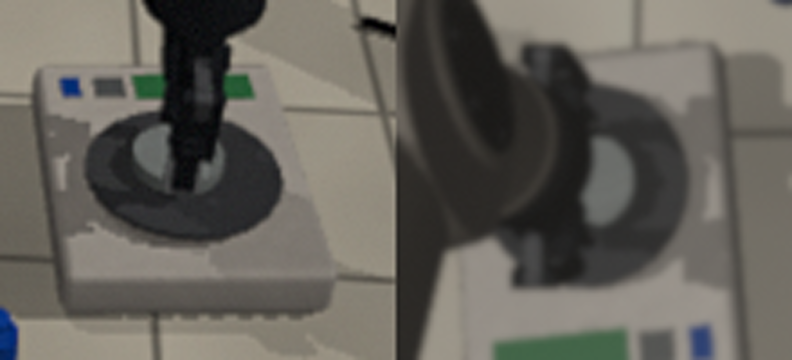

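The scene crop shows the pan centred at (184,176) and the disc at about (178,161). The disc is about 3.5 mm too far towards -y, and the top view agrees, so I'll nudge it before setting it down.

Emit:
apply_moves(
  rows=[
    [0.014, 0, 0, 0, 0, 0],
    [0.014, 0, 0, 0, 0, 0],
    [0.014, 0, 0.006, 0, 0, 0],
    [0.014, 0, 0.012, 0, 0, 0],
    [0.014, 0, 0.014, 0, 0, 0],
  ],
)

```text
clock: 16.27
tcp_pos: [0.5558, 0.2439, 0.0559]
orientation: [-2.225, -2.217, -0.001]
contact_force: [-6.6, -2.4, 16.2]
grip_width: 0.0559
gripper_force: 67.5
```

Emit:
apply_moves(
  rows=[
    [0, 0, -0.004, 0, 0, 0],
    [0, 0, -0.004, 0, 0, 0],
    [0, 0, -0.004, 0, 0, 0],
    [0, 0, -0.004, 0, 0, 0],
  ],
  claw=1,
)

```text
clock: 16.77
tcp_pos: [0.5558, 0.2437, 0.0552]
orientation: [2.225, 2.218, -0.0]
contact_force: [0.5, -0.4, 1.1]
grip_width: 0.0855
gripper_force: 0.0
```

Emit:
apply_moves(
  rows=[
    [0, 0, -0.05, 0, 0, 0],
    [0, 0, -0.15, 0, 0, 0],
    [0, 0, -0.38, 0, 0, 0],
    [0, 0, -0.58, 0, 0, 0],
    [0, 0, -0.58, 0, 0, 0],
  ],
)

```text
clock: 17.4
tcp_pos: [0.5586, 0.2446, 0.2057]
orientation: [2.224, 2.216, 0.014]
contact_force: [0.1, 0.7, -0.5]
grip_width: 0.0858
gripper_force: 0.0
```

Emit:
apply_moves(
  rows=[
    [-0.6, -0.24, 0, 0, 0, 0],
    [-0.6, -0.24, 0, 0, 0, 0],
    [-0.6, -0.24, 0, 0, 0, 0],
    [-0.6, -0.24, 0, 0, 0, 0],
  ],
)

```text
clock: 17.9
tcp_pos: [0.4938, 0.0907, 0.2001]
orientation: [-2.23, -2.211, 0.002]
contact_force: [-0.5, 1.0, 0.5]
grip_width: 0.0855
gripper_force: 0.0
```

```bash
python3 - <<'E'
from h import *
np.set_printoptions(precision=4,suppress=True)
ps=[shot('scene'),shot('top')];o=r.get_obs();print(o['tcp_pos'])
for k,p in zip('st',ps):
    print([(ray(p,d['point'],.061)[:2],d['conf']) for d in r.landmark_of(p,'disc_c')[:2]],[(ray(p,d['point'],.055)[:2],d['conf']) for d in r.landmark_of(p,'pan')[:2]],[(ray(p,d['point'],.033)[:2],d['conf']) for d in r.landmark_of(p,'w500_c')[:2]],)
print(fit(ps,'disc_c',(.557,.242),.055))
p=ps[1]
im=cv2.cvtColor(ps[0]['pixels'],cv2.COLOR_RGB2BGR)[150:250,370:480]
im2=cv2.cvtColor(p['pixels'],cv2.COLOR_RGB2BGR)[170:270,170:280]
cv2.imwrite('pics/c6.png',cv2.resize(np.hstack([im,im2]),None,fx=3.6,fy=3.6,interpolation=cv2.INTER_CUBIC))
E
```

```text
[0.4952 0.0944 0.2003]
[(array([0.5504, 0.2478]), 0.84)] [(array([0.5637, 0.2434]), 0.6)] [(array([ 0.445, -0.053]), 0.51)]
[] [] [(array([ 0.4459, -0.0526]), 0.5)]
(array([0.5679, 0.2431]), array([0., 0.]), 1)
```

View pics/c6.png

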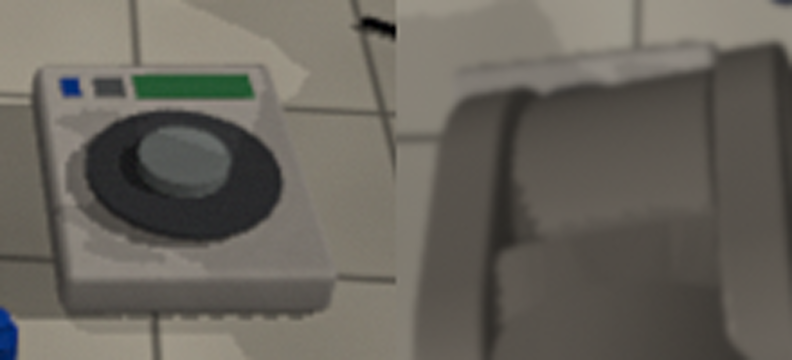

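```bash
python3 - <<'E'
from h import *
np.set_printoptions(precision=4,suppress=True)
p=shot('scene');a=np.linspace(0,6.28,90)
def circ(x,y,z,R): return np.array([proj(p,[x+R*np.cos(t),y+R*np.sin(t),z]) for t in a])
def bb(q): return np.r_[q.min(0),q.max(0)]
f=lambda v:bb(circ(v[0],v[1],.055,.065))-[393.2,180.6,448.2,216.3]
s=least_squares(f,[.557,.244]);print('pan',s.x,s.fun)
f=lambda v:bb(np.vstack([circ(v[0],v[1],.067,.03),circ(v[0],v[1],.055,.03)]))-[407.6,184,434,204.6]
s=least_squares(f,[.557,.244]);print('disc',s.x,s.fun)
E
```

```text
pan [0.5616 0.2451] [-0.2672  0.0698  0.2626 -0.0939]
disc [0.556  0.2453] [ 0.0824  0.2818 -0.0807 -0.2512]
```

The disc lies flat near the pan centre. In the scene crop the disc is at (184,161) and the pan at (184,176). w500 is next.

Emit:
apply_moves(
  rows=[
    [-0.588, -0.216, 0, 0, 0, 0],
    [-0.588, -0.216, 0, 0, 0, 0],
    [-0.588, -0.216, 0, 0, 0, 0],
    [-0.588, -0.216, 0, 0, 0, 0],
    [-0.588, -0.216, 0, 0, 0, 0],
  ],
)

```text
clock: 19.08
tcp_pos: [0.4413, -0.052, 0.2004]
orientation: [2.224, 2.218, 0.001]
contact_force: [1.0, -0.2, 0.3]
grip_width: 0.0853
gripper_force: 0.0
```

Emit:
apply_moves(
  rows=[
    [0, 0, 0.2, 0, 0, 0],
    [0, 0, 0.4, 0, 0, 0],
    [0, 0, 0.6, 0, 0, 0],
    [0, 0, 0.744, 0, 0, 0],
    [0, 0, 0.744, 0, 0, 0],
  ],
)

```text
clock: 19.7
tcp_pos: [0.4393, -0.0517, 0.0122]
orientation: [-2.22, -2.217, 0.006]
contact_force: [-0.6, -0.4, 1.1]
grip_width: 0.0856
gripper_force: 0.0
```

Emit:
apply_moves(
  rows=[
    [0, 0, 0, 0, 0, 0],
    [0, 0, 0, 0, 0, 0],
    [0, 0, 0, 0, 0, 0],
    [0, 0, 0, 0, 0, 0],
    [0, 0, 0, 0, 0, 0],
  ],
  claw=0,
  newtons=60,
)

```text
clock: 20.32
tcp_pos: [0.4425, -0.0526, 0.016]
orientation: [2.224, 2.216, 0.005]
contact_force: [0.1, 0.2, 10.7]
grip_width: 0.0368
gripper_force: 58.8
```

Emit:
apply_moves(
  rows=[
    [0, 0, -0.05, 0, 0, 0],
    [0, 0, -0.2, 0, 0, 0],
    [0, 0, -0.4, 0, 0, 0],
    [0, 0, -0.6, 0, 0, 0],
    [0, 0, -0.6, 0, 0, 0],
  ],
)

```text
clock: 20.95
tcp_pos: [0.4427, -0.0528, 0.1676]
orientation: [2.223, 2.215, 0.01]
contact_force: [-0.7, -0.1, -5.3]
grip_width: 0.0361
gripper_force: 61.8
```

```bash
python3 - <<'E'
from h import *
p=shot('scene');o=r.get_obs();print(o['tcp_pos']);u=proj(p,o['tcp_pos']).astype(int);print(u)
im=cv2.cvtColor(p['pixels'],cv2.COLOR_RGB2BGR)[u[1]-40:u[1]+40,u[0]-60:u[0]+60]
cv2.imwrite('pics/c7.png',cv2.resize(im,None,fx=5,fy=5,interpolation=cv2.INTER_CUBIC))
E
```

```text
[ 0.44106861 -0.05246653  0.16553541]
[301 125]
```

View pics/c7.png

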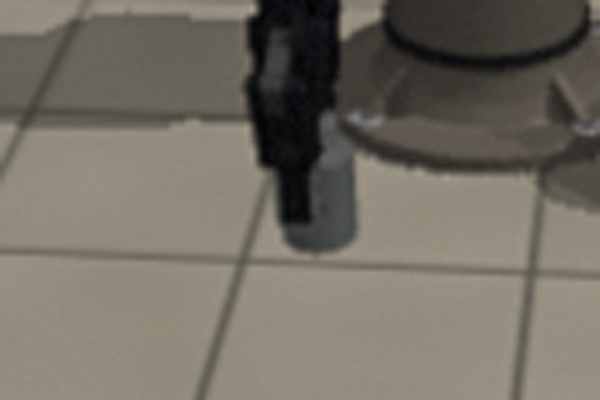

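w500 is held upright, with its centre at about (320,215) in the crop. It sits a few mm to +y of the tool axis at about (302,215). I'll carry it above the disc with that offset allowed for, then look.

Emit:
apply_moves(
  rows=[
    [0.58, 0.226, 0, 0, 0, 0],
    [0.58, 0.226, 0, 0, 0, 0],
    [0.58, 0.226, 0, 0, 0, 0],
    [0.58, 0.226, 0, 0, 0, 0],
    [0.58, 0.226, 0, 0, 0, 0],
  ],
)

```text
clock: 21.62
tcp_pos: [0.496, 0.0907, 0.1627]
orientation: [-2.225, -2.216, 0.006]
contact_force: [-0.7, -1.1, -4.6]
grip_width: 0.0362
gripper_force: 61.7
```

Emit:
apply_moves(
  rows=[
    [0.58, 0.226, 0, 0, 0, 0],
    [0.58, 0.226, 0, 0, 0, 0],
    [0.58, 0.226, 0, 0, 0, 0],
    [0.58, 0.226, 0, 0, 0, 0],
    [0.58, 0.226, 0, 0, 0, 0],
  ],
)

```text
clock: 22.25
tcp_pos: [0.5541, 0.2341, 0.1635]
orientation: [2.228, 2.215, -0.004]
contact_force: [-0.1, -0.8, -4.8]
grip_width: 0.0361
gripper_force: 61.8
```

Emit:
apply_moves(
  rows=[
    [0, 0, 0.1, 0, 0, 0],
    [0, 0, 0.2, 0, 0, 0],
    [0, 0, 0.28, 0, 0, 0],
    [0, 0, 0.29, 0, 0, 0],
    [0, 0, 0.29, 0, 0, 0],
  ],
)

```text
clock: 22.88
tcp_pos: [0.5551, 0.2363, 0.0923]
orientation: [2.226, 2.217, 0.001]
contact_force: [-0.7, 0.5, -4.8]
grip_width: 0.0358
gripper_force: 61.7
```

```bash
python3 - <<'E'
from h import *
np.set_printoptions(precision=4,suppress=True)
p=shot('scene');o=r.get_obs();print(o['tcp_pos'],proj(p,o['tcp_pos']))
zb=o['tcp_pos'][2]-.016
for d in r.outline_of(p,'w500_c')[:2]: print(d['rect'],d['conf'])
q=np.array([proj(p,X) for X in pts('w500_c',.556,.2453,zb)]);print('pred if centred',q.min(0),q.max(0))
im=cv2.cvtColor(p['pixels'],cv2.COLOR_RGB2BGR)[145:225,380:480]
cv2.imwrite('pics/c8.png',cv2.resize(im,None,fx=7,fy=7,interpolation=cv2.INTER_CUBIC))
E
```

```text
[0.5554 0.2366 0.0926] [418.6155 183.4161]
[412.1, 179.8, 15.6, 16.4] 0.55
pred if centred [413.3651 163.9645] [432.6544 194.2334]
```

View pics/c8.png

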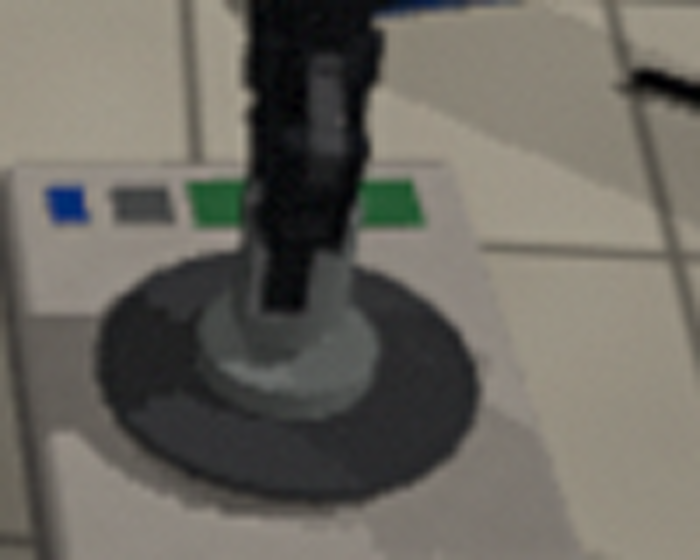

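The weight's body spans 240 to 355 in the crop (centre about 297), over the disc at 196 to 380 (centre 288). With the height lean that is centred to within about 2 mm. Lowering it.

Emit:
apply_moves(
  rows=[
    [-0.003, 0, 0.015, 0, 0, 0],
    [-0.003, 0, 0.03, 0, 0, 0],
    [-0.003, 0, 0.036, 0, 0, 0],
    [-0.003, 0, 0.04, 0, 0, 0],
    [-0.003, 0, 0.042, 0, 0, 0],
  ],
)

```text
clock: 23.6
tcp_pos: [0.5546, 0.236, 0.083]
orientation: [-2.224, -2.216, 0.0]
contact_force: [-7.3, -2.7, 15.7]
grip_width: 0.0362
gripper_force: 63.7
```

Emit:
apply_moves(
  rows=[
    [0, 0, -0.006, 0, 0, 0],
    [0, 0, -0.006, 0, 0, 0],
    [0, 0, -0.006, 0, 0, 0],
    [0, 0, -0.006, 0, 0, 0],
  ],
  claw=0.9,
)

```text
clock: 24.1
tcp_pos: [0.5548, 0.236, 0.0827]
orientation: [2.225, 2.218, 0.0]
contact_force: [0.4, 0.3, -0.9]
grip_width: 0.0769
gripper_force: 0.0
```

Emit:
apply_moves(
  rows=[
    [0, 0, -0.05, 0, 0, 0],
    [0, 0, -0.15, 0, 0, 0],
    [0, 0, -0.35, 0, 0, 0],
    [0, 0, -0.5, 0, 0, 0],
    [0, 0, -0.5, 0, 0, 0],
  ],
)

```text
clock: 24.72
tcp_pos: [0.557, 0.2365, 0.212]
orientation: [2.225, 2.216, 0.011]
contact_force: [-0.5, -0.0, -0.3]
grip_width: 0.0768
gripper_force: 0.0
```

Emit:
apply_moves(
  rows=[
    [-0.7, 0, 0, 0, 0, 0],
    [-0.7, 0, 0, 0, 0, 0],
    [-0.7, 0, 0, 0, 0, 0],
    [-0.7, 0, 0, 0, 0, 0],
    [-0.7, 0, 0, 0, 0, 0],
  ],
)

```text
clock: 25.35
tcp_pos: [0.5539, 0.0617, 0.2075]
orientation: [-2.224, -2.217, 0.0]
contact_force: [0.9, -0.4, -0.1]
grip_width: 0.0767
gripper_force: 0.0
```

```bash
python3 - <<'E'
from h import *
np.set_printoptions(precision=4,suppress=True)
ps=[shot('scene'),shot('top')];p=ps[0];o=r.get_obs();print(o['tcp_pos'])
print(fit(ps[:1],'w500_c',(.556,.2443),.067))
g=dict(w200_c=(.555,.06),w100_c=(.6668,.0505))
for t in g: print(t,[(ray(q,d['point'],Z[t])[:2],d['conf']) for q in ps for d in r.landmark_of(q,t)[:4]])
a=cv2.cvtColor(p['pixels'],cv2.COLOR_RGB2BGR)
cv2.imwrite('pics/c9.png',cv2.resize(a[140:250,270:470],None,fx=4,fy=4,interpolation=cv2.INTER_CUBIC))
E
```

```text
[0.554  0.0628 0.2075]
(array([0.5568, 0.2414]), array([0., 0.]), 1)
w200_c [(array([0.6011, 0.0003]), 0.78), (array([0.5461, 0.0724]), 0.77), (array([0.7022, 0.1291]), 0.67), (array([0.745 , 0.1706]), 0.56), (array([0.5982, 0.0022]), 0.49)]
w100_c [(array([0.6603, 0.0509]), 0.48)]
```

View pics/c9.png

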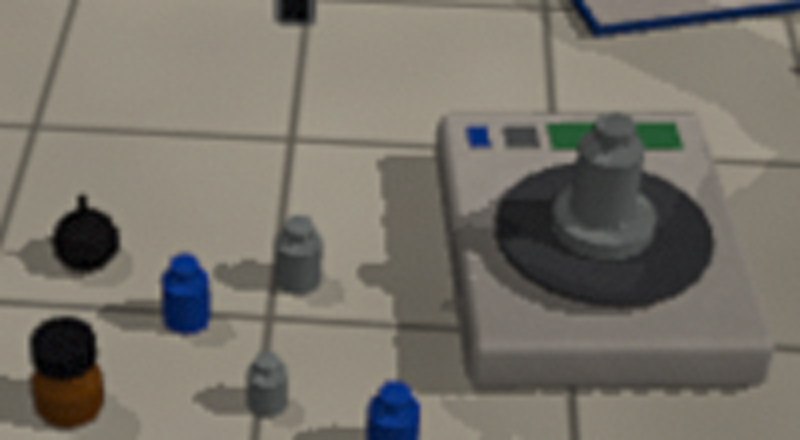

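w500 stands upright on the disc, both centred at about (604,230) in the crop. The steel w200 is at crop (298,255), and the tool is already above it.

Emit:
apply_moves(
  rows=[
    [0, 0, 0.2, 0, 0, 0],
    [0, 0, 0.45, 0, 0, 0],
    [0, 0, 0.65, 0, 0, 0],
    [0, 0, 0.78, 0, 0, 0],
    [0, 0, 0.79, 0, 0, 0],
  ],
)

```text
clock: 26.32
tcp_pos: [0.5524, 0.061, 0.0083]
orientation: [-2.223, -2.216, 0.006]
contact_force: [0.5, -0.2, 0.2]
grip_width: 0.0768
gripper_force: 0.0
```

Emit:
apply_moves(
  rows=[
    [0, 0, 0, 0, 0, 0],
    [0, 0, 0, 0, 0, 0],
    [0, 0, 0, 0, 0, 0],
    [0, 0, 0, 0, 0, 0],
    [0, 0, 0, 0, 0, 0],
  ],
  claw=0,
  newtons=40,
)

```text
clock: 26.95
tcp_pos: [0.5556, 0.0613, 0.0121]
orientation: [2.224, 2.216, 0.005]
contact_force: [-0.6, -0.2, 6.7]
grip_width: 0.0286
gripper_force: 39.2
```

Emit:
apply_moves(
  rows=[
    [0, 0, -0.05, 0, 0, 0],
    [0, 0, -0.2, 0, 0, 0],
    [0, 0, -0.4, 0, 0, 0],
    [0, 0, -0.6, 0, 0, 0],
    [0, 0, -0.6, 0, 0, 0],
  ],
)

```text
clock: 27.58
tcp_pos: [0.5567, 0.0611, 0.1649]
orientation: [2.223, 2.215, 0.012]
contact_force: [-0.0, 0.6, -1.8]
grip_width: 0.0284
gripper_force: 40.1
```

```bash
python3 - <<'E'
from h import *
p=shot('scene');o=r.get_obs();u=proj(p,o['tcp_pos']);print(o['tcp_pos'],u);u=u.astype(int)
im=cv2.cvtColor(p['pixels'],cv2.COLOR_RGB2BGR)[u[1]-40:u[1]+40,u[0]-60:u[0]+60]
cv2.imwrite('pics/c10.png',cv2.resize(im,None,fx=5,fy=5,interpolation=cv2.INTER_CUBIC))
E
```

```text
[0.55501281 0.06128254 0.16250789] [344.0349116  155.20835389]
```

View pics/c10.png

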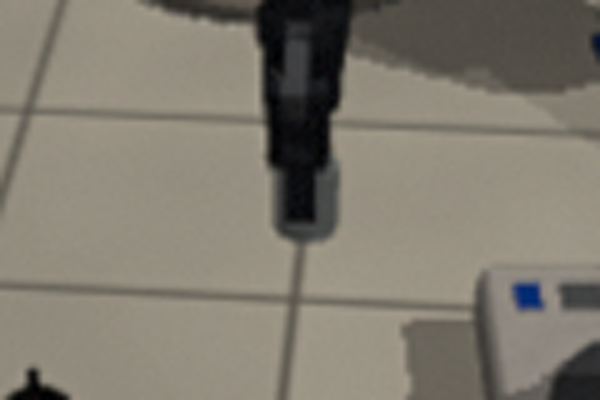

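w200 is held upright and centred at (306,205) in the crop. I'll place it on the ring nearest the balance.

Emit:
apply_moves(
  rows=[
    [-0.53, -0.096, 0, 0, 0, 0],
    [-0.53, -0.096, 0, 0, 0, 0],
    [-0.53, -0.096, 0, 0, 0, 0],
    [-0.53, -0.096, 0, 0, 0, 0],
    [-0.53, -0.096, 0, 0, 0, 0],
  ],
)

```text
clock: 28.25
tcp_pos: [0.5297, -0.0696, 0.1596]
orientation: [-2.222, -2.219, 0.001]
contact_force: [-0.7, 0.5, -2.2]
grip_width: 0.0286
gripper_force: 40.0
```

Emit:
apply_moves(
  rows=[
    [-0.53, -0.096, 0, 0, 0, 0],
    [-0.53, -0.096, 0, 0, 0, 0],
    [-0.53, -0.096, 0, 0, 0, 0],
    [-0.53, -0.096, 0.1, 0, 0, 0],
    [-0.53, -0.096, 0.3, 0, 0, 0],
  ],
)

```text
clock: 28.88
tcp_pos: [0.5082, -0.2023, 0.0857]
orientation: [2.219, 2.218, 0.006]
contact_force: [1.0, 0.7, -2.6]
grip_width: 0.0286
gripper_force: 40.1
```

Emit:
apply_moves(
  rows=[
    [0, 0, 0.15, 0, 0, 0],
    [0, 0, 0.25, 0, 0, 0],
    [0, 0, 0.275, 0, 0, 0],
    [0, 0, 0.284, 0, 0, 0],
    [0, 0, 0.288, 0, 0, 0],
  ],
)

```text
clock: 29.5
tcp_pos: [0.5044, -0.2007, 0.0159]
orientation: [-2.219, -2.215, -0.004]
contact_force: [-15.8, 8.1, 44.7]
grip_width: 0.0282
gripper_force: 44.6
```

Emit:
apply_moves(
  rows=[
    [-0.004, 0.004, -0.01, 0, 0, 0],
    [-0.004, 0.004, -0.01, 0, 0, 0],
    [-0.004, 0.004, -0.01, 0, 0, 0],
  ],
)

```text
clock: 29.88
tcp_pos: [0.5073, -0.204, 0.0161]
orientation: [2.224, 2.219, 0.002]
contact_force: [0.6, 1.9, 4.1]
grip_width: 0.0285
gripper_force: 40.6
```

Emit:
apply_moves(
  rows=[
    [0, 0, 0, 0, 0, 0],
    [0, 0, 0, 0, 0, 0],
    [0, 0, 0, 0, 0, 0],
    [0, 0, 0, 0, 0, 0],
  ],
  claw=0.6,
)

```text
clock: 30.38
tcp_pos: [0.5061, -0.205, 0.0157]
orientation: [-2.225, -2.217, 0.0]
contact_force: [-0.1, -0.1, -0.0]
grip_width: 0.0514
gripper_force: 0.0
```

Emit:
apply_moves(
  rows=[
    [0, 0, -0.05, 0, 0, 0],
    [0, 0, -0.15, 0, 0, 0],
    [0, 0, -0.38, 0, 0, 0],
    [0, 0, -0.6, 0, 0, 0],
    [0, 0, -0.6, 0, 0, 0],
  ],
)

```text
clock: 31.0
tcp_pos: [0.5089, -0.2062, 0.1707]
orientation: [2.221, 2.212, 0.008]
contact_force: [0.6, 0.7, -1.0]
grip_width: 0.0509
gripper_force: 0.0
```

Emit:
apply_moves(
  rows=[
    [0.51, 0.31, 0, 0, 0, 0],
    [0.51, 0.31, 0, 0, 0, 0],
    [0.51, 0.31, 0, 0, 0, 0],
    [0.51, 0.31, 0, 0, 0, 0],
    [0.51, 0.31, 0, 0, 0, 0],
  ],
)

```text
clock: 31.62
tcp_pos: [0.5829, -0.0797, 0.1656]
orientation: [-2.228, -2.215, 0.002]
contact_force: [-0.7, 0.2, 0.3]
grip_width: 0.0514
gripper_force: 0.0
```

```bash
python3 - <<'E'
from h import *
np.set_printoptions(precision=4,suppress=True)
p=shot('scene');o=r.get_obs();print(o['tcp_pos'])
print('w200',fit([p],'w200_c',(.5075,-.2025),.004))
q=np.array([proj(p,X) for X in pts('w200_c',.5075,-.201,.004)]);print('pred',((q.min(0)-[156,159])*5),((q.max(0)-[156,159])*5))
q=np.array([proj(p,X) for X in pts('w50_c',.505,-.3506,.004)]);print('pred50',((q.min(0)-[156,159])*5),((q.max(0)-[156,159])*5))
print('w100',fit([p,shot('top')],'w100_c',(.665,.05),0))
a=cv2.cvtColor(p['pixels'],cv2.COLOR_RGB2BGR)
cv2.imwrite('pics/c11.png',cv2.resize(a[159:249,156:286],None,fx=5,fy=5,interpolation=cv2.INTER_CUBIC))
E
```

```text
[ 0.5829 -0.08    0.1658]
w200 (array([ 0.5136, -0.2031]), array([0., 0.]), 1)
pred [410.8066  72.8094] [477.4486 171.9172]
pred50 [151.5617  88.1358] [194.4139 146.5746]
w100 (array([0.6639, 0.0518]), array([-2.1, -0.6, -2.3, -0.3]), 2)
```

View pics/c11.png

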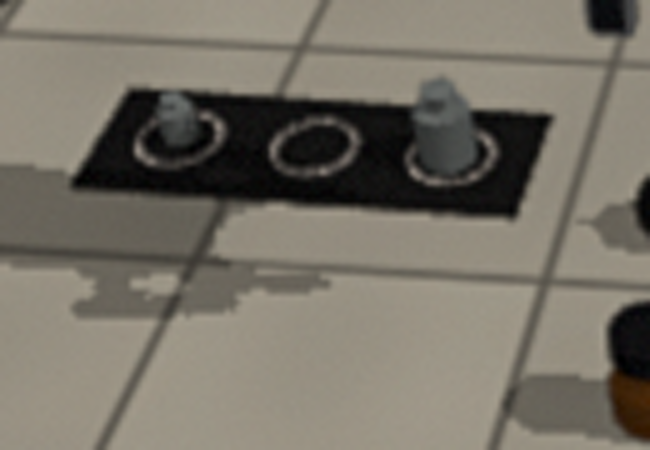

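w200 (413 to 478, bottom 173 in the crop) and w50 (158 to 200, bottom 150) stand upright, within about 2 mm of their ring centres. w100 is last.

Emit:
apply_moves(
  rows=[
    [0.511, 0.31, 0, 0, 0, 0],
    [0.511, 0.31, 0, 0, 0, 0],
    [0.511, 0.31, 0, 0, 0, 0],
    [0.511, 0.31, 0, 0, 0, 0],
    [0.511, 0.31, 0, 0, 0, 0],
  ],
  claw=0.75,
)

```text
clock: 32.5
tcp_pos: [0.6613, 0.0471, 0.1658]
orientation: [2.228, 2.214, -0.002]
contact_force: [-0.3, -0.1, -0.4]
grip_width: 0.0637
gripper_force: 0.0
```

Emit:
apply_moves(
  rows=[
    [0, 0, 0.2, 0, 0, 0],
    [0, 0, 0.4, 0, 0, 0],
    [0, 0, 0.56, 0, 0, 0],
    [0, 0, 0.625, 0, 0, 0],
    [0, 0, 0.63, 0, 0, 0],
  ],
)

```text
clock: 33.12
tcp_pos: [0.6617, 0.0483, 0.0083]
orientation: [-2.227, -2.216, 0.002]
contact_force: [0.4, -0.1, 1.3]
grip_width: 0.0639
gripper_force: 0.0
```

Emit:
apply_moves(
  rows=[
    [0, 0, 0, 0, 0, 0],
    [0, 0, 0, 0, 0, 0],
    [0, 0, 0, 0, 0, 0],
    [0, 0, 0, 0, 0, 0],
    [0, 0, 0, 0, 0, 0],
  ],
  claw=0,
  newtons=35,
)

```text
clock: 33.75
tcp_pos: [0.6634, 0.05, 0.0101]
orientation: [2.224, 2.217, 0.004]
contact_force: [-0.6, 1.3, 4.8]
grip_width: 0.0224
gripper_force: 34.2
```

Emit:
apply_moves(
  rows=[
    [0, 0, -0.05, 0, 0, 0],
    [0, 0, -0.2, 0, 0, 0],
    [0, 0, -0.4, 0, 0, 0],
    [0, 0, -0.6, 0, 0, 0],
    [0, 0, -0.6, 0, 0, 0],
  ],
)

```text
clock: 34.38
tcp_pos: [0.6651, 0.0496, 0.164]
orientation: [2.222, 2.214, 0.012]
contact_force: [-0.1, -0.4, -1.5]
grip_width: 0.0225
gripper_force: 34.6
```

```bash
python3 - <<'E'
from h import *
p=shot('scene');o=r.get_obs();u=proj(p,o['tcp_pos']);print(o['tcp_pos'],u);u=u.astype(int)
im=cv2.cvtColor(p['pixels'],cv2.COLOR_RGB2BGR)[u[1]-40:u[1]+40,u[0]-60:u[0]+60]
cv2.imwrite('pics/c12.png',cv2.resize(im,None,fx=5,fy=5,interpolation=cv2.INTER_CUBIC))
E
```

```text
[0.66331475 0.04988953 0.16115176] [334.79717704 185.25727444]
```

View pics/c12.png

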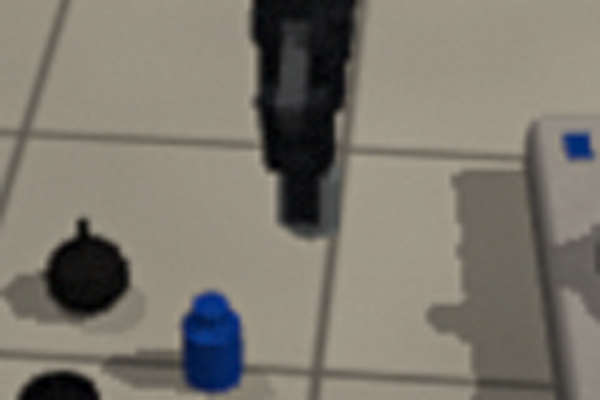

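w100 is held upright and centred at (308,205) in the crop. I'll take it to the middle ring.

Emit:
apply_moves(
  rows=[
    [-0.656, -0.314, 0, 0, 0, 0],
    [-0.656, -0.314, 0, 0, 0, 0],
    [-0.656, -0.314, 0, 0, 0, 0],
    [-0.656, -0.314, 0, 0, 0, 0],
    [-0.656, -0.314, 0, 0, 0, 0],
  ],
)

```text
clock: 35.05
tcp_pos: [0.5825, -0.1132, 0.1575]
orientation: [-2.224, -2.216, 0.001]
contact_force: [0.7, 0.4, -0.0]
grip_width: 0.023
gripper_force: 34.6
```

Emit:
apply_moves(
  rows=[
    [-0.656, -0.314, 0, 0, 0, 0],
    [-0.656, -0.314, 0, 0, 0, 0],
    [-0.656, -0.314, 0, 0, 0, 0],
    [-0.656, -0.314, 0, 0, 0, 0],
    [-0.656, -0.314, 0, 0, 0, 0],
  ],
)

```text
clock: 35.67
tcp_pos: [0.505, -0.2759, 0.1577]
orientation: [-2.222, -2.219, -0.001]
contact_force: [0.7, -0.2, -1.0]
grip_width: 0.0218
gripper_force: 34.6
```

Emit:
apply_moves(
  rows=[
    [0, 0, 0.2, 0, 0, 0],
    [0, 0, 0.4, 0, 0, 0],
    [0, 0, 0.52, 0, 0, 0],
    [0, 0, 0.56, 0, 0, 0],
    [0, 0, 0.56, 0, 0, 0],
  ],
)

```text
clock: 36.3
tcp_pos: [0.5048, -0.2763, 0.0181]
orientation: [-2.222, -2.22, -0.0]
contact_force: [0.1, 0.3, -0.6]
grip_width: 0.0225
gripper_force: 34.6
```

Emit:
apply_moves(
  rows=[
    [0, 0, 0.006, 0, 0, 0],
    [0, 0, 0.012, 0, 0, 0],
    [0, 0, 0.018, 0, 0, 0],
    [0, 0, 0.02, 0, 0, 0],
  ],
)

```text
clock: 36.8
tcp_pos: [0.5044, -0.2778, 0.0141]
orientation: [2.225, 2.217, 0.001]
contact_force: [-1.5, 2.0, 9.9]
grip_width: 0.0226
gripper_force: 35.7
```

Contact. I'll release it, back away and check.

Emit:
apply_moves(
  rows=[
    [0, 0, -0.002, 0, 0, 0],
    [0, 0, -0.002, 0, 0, 0],
    [0, 0, -0.002, 0, 0, 0],
    [0, 0, -0.002, 0, 0, 0],
  ],
  claw=0.5,
)

```text
clock: 37.3
tcp_pos: [0.5039, -0.2776, 0.0137]
orientation: [-2.225, -2.218, 0.0]
contact_force: [-0.5, -0.6, 0.2]
grip_width: 0.0425
gripper_force: 0.0
```

Emit:
apply_moves(
  rows=[
    [0, 0, -0.05, 0, 0, 0],
    [0, 0, -0.15, 0, 0, 0],
    [0, 0, -0.38, 0, 0, 0],
    [0, 0, -0.6, 0, 0, 0],
    [0, 0, -0.7, 0, 0, 0],
  ],
)

```text
clock: 37.92
tcp_pos: [0.505, -0.2786, 0.1929]
orientation: [2.223, 2.214, 0.004]
contact_force: [-0.3, -0.6, 0.3]
grip_width: 0.0423
gripper_force: 0.0
```

Emit:
apply_moves(
  rows=[
    [0.7, 0, -0.1, 0, 0, 0],
    [0.7, 0, -0.1, 0, 0, 0],
    [0.7, 0, -0.1, 0, 0, 0],
    [0.7, 0, -0.1, 0, 0, 0],
    [0.7, 0, -0.1, 0, 0, 0],
  ],
)

```text
clock: 38.55
tcp_pos: [0.5045, -0.1032, 0.2143]
orientation: [2.225, 2.217, 0.001]
contact_force: [0.3, 0.6, -0.3]
grip_width: 0.0428
gripper_force: 0.0
```

```bash
python3 - <<'E'
from h import *
p=shot('scene')
a=cv2.cvtColor(p['pixels'],cv2.COLOR_RGB2BGR)
cv2.imwrite('pics/c13.png',cv2.resize(a[145:265,165:475],None,fx=2.58,fy=2.58,interpolation=cv2.INTER_CUBIC))
E
```

```text
(no output)
```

View pics/c13.png

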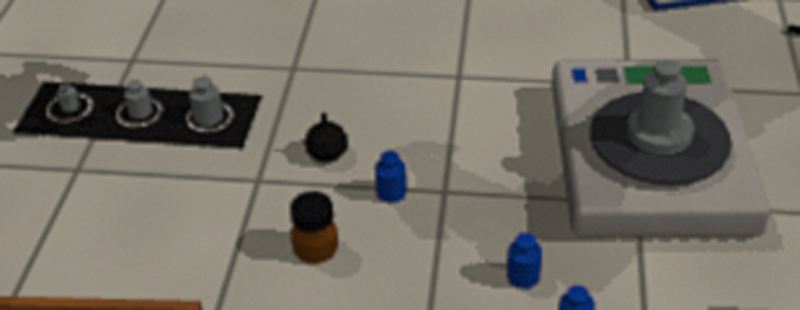

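The crop shows w50, w100 and w200 upright on their rings at (68,100), (138,100) and (206,100). w500 stands on the disc at (662,110), and the jar (314,228) and the blue weights haven't moved. One numeric check of the disc against the pan from the top camera before handing in.

```bash
python3 - <<'E'
from h import *
np.set_printoptions(precision=4,suppress=True)
p=shot('top');print(r.get_obs()['tcp_pos'])
print([(ray(p,d['point'],.061)[:2],d['conf']) for d in r.landmark_of(p,'disc_c')[:2]],[(ray(p,d['point'],.055)[:2],d['conf']) for d in r.landmark_of(p,'pan')[:2]],[(ray(p,d['point'],.1)[:2],d['conf']) for d in r.landmark_of(p,'w500_c')[:2]])
im=cv2.cvtColor(p['pixels'],cv2.COLOR_RGB2BGR)[175:275,170:280]
for X in ([.5585,.2435,.055,.065],[.556,.2445,.067,.03]):
    q=np.array([proj(p,[X[0]+X[3]*np.cos(a),X[1]+X[3]*np.sin(a),X[2]]) for a in np.linspace(0,6.28,80)])
    print(q.min(0)-[170,175],q.max(0)-[170,175])
cv2.imwrite('pics/c14.png',cv2.resize(im,None,fx=6,fy=6,interpolation=cv2.INTER_CUBIC))
E
```

```text
[ 0.5043 -0.1043  0.214 ]
[(array([0.5553, 0.2403]), 0.76), (array([0.5617, 0.2436]), 0.74)] [(array([0.5541, 0.2412]), 0.75)] [(array([0.5514, 0.2376]), 0.54), (array([ 0.6573, -0.0578]), 0.31)]
[23.2771 16.4225] [80.6339 73.8295]
[36.5525 32.0057] [63.4129 58.8912]
```

View pics/c14.png

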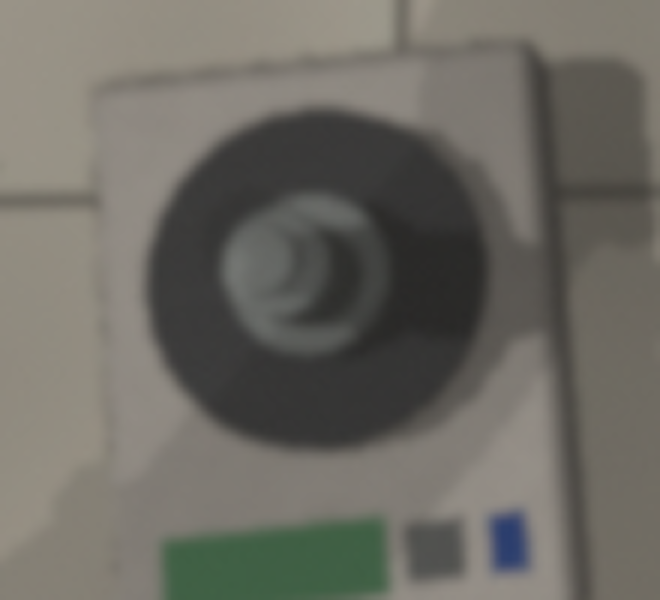

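The top crop shows the pan at (317,279) and the disc at about (307,273). After allowing for height, the disc is within about 3 mm of the pan centre and w500 is well inside the disc. Handing in.

```bash
python3 -c "
from bench import r
print(r.hand_in())"
```

```text
the job is handed in; nothing more can be done
None
```

The job is handed in, no verdict returned: the disc is in the middle of the pan (within about 3 mm) with w500 upright on it; w200, w100 and w50 stand upright on the near, middle and far rings; the jar was not touched.

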